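# Lock the bottle carrier onto the agitator shaft

## Robot

A 6-joint arm with a two-finger parallel gripper is mounted at the origin on the work surface. World frame = base frame: x ahead of the robot, y to its left, z up, the work surface at z = 0. Lengths are in m, angles in rad, forces in N, time in s.
With the tool pointing down it reaches from about 0.425 to 0.95 m from the base axis. Payload 3.5 kg.
Tool frame: the origin (TCP) lies at the very end of the fingers, on their centre line; the grasp point (between the pads) lies 19 mm behind it (tcp_to_grasp is the distance from the TCP to the grasp point, in m); z points along the fingers, y is the direction in which the jaws open and shut (so a half turn about z gives the same grasp; the last joint's range is limited). The gripper opens to 85 mm and grips with 20 to 120 N. Pads are 22 mm wide; open, the fingers measure 114 mm over their backs; the gripper's body (76 mm by 85 mm) begins 54 mm behind the grasp point. The pads swing forward as they close: fully open they stand 13 mm farther back than shut.
Start: joints at [-1.301, 0.286, 1.577, -0, 1.279, -0.15], TCP at [0.275, -0.616, 0.231] pointing down, gripper open.
Joint ranges: [-2.77, 2.77], [-0.9, 2.22], [0.21, 2.48], [-1.53, 4.67], [0.24, 2.81], [-2.84, 2.84]. Speed limits (rad/s): [2.79, 2.79, 3.14, 3.14, 3.14, 3.14].

## Interface

Orientations are given as a unit quaternion [x, y, z, w].
In Python, from plant import * gives the robot as it stands. The module is installed in compiled form; this text tells all that it offers.
- The arm moves only by the tool arm_command, never from a script. Its argument "steps" is a list of rows, each a list of 3 entries, a list of its own where there are three numbers: the turn, a rotation vector about the tool's x, y, z in rad, then the shift along the tool's x, y, z in m, then the gripper command: -1 is shut, 1 is fully open, values between are in proportion. A call has 1 to 12 rows; each row is the pose to reach, as a shift and turn from the pose measured when the call began, along the tool's axes at that moment; what a row does not reach only later rows make up. A row lasts 1/8 s, in which the tool goes at most 62.5 mm and 10.7 degrees, less where a joint would pass 70% of its speed; a pose out of reach is approached as far as the arm can. A call with a gripper value outside its range is refused whole. The fingers move at their own pace and stop on an object; "force" is the grip in N (left out, the last holds). Time passes only in rows, so rows that repeat a pose let the fingers close. It gives the time, the measured TCP pose, the force and the opening at its end, in the units of the state.
- get_state(): the state, without advancing time (a new reading comes with each control period).
- read_camera(name): name is "side" or "top" or "wrist"; returns a dict with "frame" (384x512x3 uint8, red, green, blue), "vfov" (degrees; the focal length in pixels is half the picture's height over the tangent of half this angle, whatever the lens; pixels are square), "cx", "cy" (the principal point, pixels), "position" and "rotation" of the camera in the world; the wrist camera has in their place "mount" (4x4, takes a point from camera to tool coordinates, whose origin is the TCP and whose axes are the flange's). Camera axes: x right, y up, looking along -z (the intrinsics and any distortion apply to the point x, -y, -z); pixel columns grow to the right and rows downward; lengths in m; the calibration is good to about 2 mm. The wrist camera is an equidistant fisheye: a pixel r from the principal point sees the ray r / f radians off the axis. A picture is of the moment at which its call begins: read the wrist's pose just before it. There is no depth.
- sign_off(): hands the job in, once; it reports no verdict.
The state is a dict: "time": time; "qpos": joint angles; "dq": joint speeds; "joint_efforts": joint torques, N m; "eef_pos": TCP position; "tcp_rot": TCP orientation; "contact_force": force on the tool from outside, world axes, zero at the start; "wrist_torque": the same for the moment, N m; "opening": opening from 0.0 (shut) to 1.0 (fully open).
Only numpy, scipy, OpenCV 4.12 (cv2) and the standard library are available. Lean on these libraries where they do the work, as an engineer would, in place of code of your own. Each camera call takes 0.05 s, during which the arm holds its last target.

## Task

Secure the bottle carrier on the pH bench's agitator: take the lock pin with the wire bail (yellow tab) from the wooden rack and push it down through the hole near the free end of the agitator's shaft until its collar sits on the shaft, the open bail pointing out past the shaft's end. Then swing the bail down over the shaft's end until it is fully closed, and let go. Leave the plain pin with the grey tab standing in the rack.

Things in the scene. Friction and masses are not known exactly. Their poses are not given: they have to be found in the camera images.
- lock_pin: Pin with yellow tab and wire bail, 110 g, upright in a rack 56 mm high (holes 80 mm apart). Origin: on its axis, under the collar; z up, x to the bail's side. Shank 12 mm thick, 46 long, tip tapered over 12; collar 28 wide, 13 high; tab 20 along x by 12 along y, top 64 above origin. Bail (pivot along y, 8 up; wires at y = +-17) is below 27 within x = 13: fingers closing along y stay above 28.
- bail (a joint): Bail angle, rad: 0 closed (stop), + swings up; starts 0.6-0.8, stays where left (0.4 N moves it). Its yellow thumb plate (38 x 40 mm) is about 61 mm out along the pin's x: middle 30 mm above the pin's origin when open, level with its top 11.5 below the origin when closed. Press it straight down, 61 mm out, to close. Closed wire runs 42 out, down past the shaft's end and back under it, 44 below origin.
- shaft_hole (a point): Mouth centre of the vertical hole in the steel shaft's square end, on its flat top (collar seat), 135 mm above the bench; z up, x along the shaft out of its free end, 24 mm from the centre. Hole 18 mm wide, 3 mm chamfer, through 30 mm. Blue carrier starts 70 mm back (-x), up to 15 above the mouth; white housing, 195 tall, starts 250 back. The agitator is fixed.
- plain_pin: Bystander: pin with a grey tab and no bail, otherwise the same sizes and origin (on its axis, under the collar, z up), upright in another hole of the same wooden rack; a small brass plug stands in the third.
Things that resemble listed ones, but are neither listed nor needed, are in the scene too. Of the things that look like the lock_pin, the middle-sized one is meant.

How it is judged:
On the way:
1. the lock pin is through the shaft hole, collar on the shaft (within 6 mm), with its bail still open (more than 0.4 rad) (horizontal distance between lock_pin and shaft_hole below 0.012 m and z of lock_pin in the frame of shaft_hole between -0.006 and 0.006 m and angle between the z axis of lock_pin and the z axis of shaft_hole, either way round below 0.18 rad and value of joint bail above 0.4 rad), for 0.2 s.
At the end, for the whole second after the job is handed in: At rest in the shaft hole: the lock pin's origin within 12 mm of the hole's centre sideways and 6 mm in height, upright within 10 degrees, x along the shaft within 20 degrees, bail below 0.2 rad; plain pin upright (11 degrees) within 30 mm of its start (horizontal distance between lock_pin and shaft_hole below 0.012 m and z of lock_pin in the frame of shaft_hole between -0.006 and 0.006 m and angle between the z axis of lock_pin and the z axis of shaft_hole, either way round below 0.18 rad and linear speed of lock_pin below 0.02 m/s and angle between the x axis of lock_pin and the x axis of shaft_hole, either way round below 0.35 rad and value of joint bail below 0.2 rad and angle between plain_pin's own z axis and vertical below 0.2 rad and distance of plain_pin from where it was at the start of the episode below 0.03 m); the robot touches nothing.
It fails at once if the plain pin is pulled from its place (moved more than 30 mm) (distance of plain_pin from where it was at the start of the episode above 0.03 m).
It also fails if it takes over 43 s, if anything falls off the work surface, if the arm or the gripper's body presses on something with over 40 N, if the wrist force passes 120 N, or if a joint passes its speed limit or range.

## Working session

There is one attempt and no reset: what is moved stays moved. The work goes in short steps, Python scripts to look and compute and a tool call to move; the robot and the scene stay as the last step left them, time stands still between calls to the robot, and variables do not carry over. Pictures are saved under pics/ and viewed, and the job is handed in when it is done.

Besides the shell and the picture viewer there is one more tool, called after "Emit:" as name(argument=value, ...), one argument or row to a line, values as JSON. arm_command: Moves the arm, as the interface text tells. Its arguments: {"type":"object","properties":{"steps":{"type":"array"},"force":{"type":"number"}},"required":["steps"]}

```bash
mkdir -p pics
cat > h.py <<'E'
from plant import *
import numpy as np, cv2
from scipy.spatial.transform import Rotation as R
def save(n,fn,d=None):
    d=d or read_camera(n); cv2.imwrite('pics/'+fn,d['frame'][:,:,::-1]); return d
E
python3 - <<'E'
from h import *
s=get_state();print(s)
for n in ['side','top','wrist']:
    d=save(n,n+'0.png'); print(n,{k:(v if not hasattr(v,'tolist') else np.round(v,4).tolist()) for k,v in d.items() if k!='frame'})
E
```

```text
{'time': 0.0, 'qpos': array([-1.30100044e+00,  2.87204315e-01,  1.57815307e+00, -3.39383768e-06,
        1.27861243e+00, -1.49983558e-01]), 'dq': array([-0.00120799, -0.00090584, -0.00084709,  0.00082138,  0.00060843,
       -0.00076293]), 'joint_efforts': array([ 1.19998425e-03, -4.05978477e+01, -2.92624497e+01, -1.13045503e-04,
        5.81615939e-03,  1.23947657e-05]), 'eef_pos': array([ 0.2749635 , -0.61574567,  0.22993437]), 'tcp_rot': array([ 9.78053104e-01,  2.08352377e-01, -7.27821170e-05, -1.18634940e-03]), 'contact_force': array([-0.89921209,  0.52224619,  0.38377452]), 'wrist_torque': array([ 0.01748237, -0.03760014, -0.01341301]), 'opening': 1.0021890270782934}
side {'vfov': 53.49920454324965, 'cx': 253.65644168079268, 'cy': 197.87948103325945, 'position': [0.391, -0.7201, 0.5086], 'rotation': [0.4843, -0.0345, -0.0727, 0.8712]}
top {'vfov': 48.352561762131565, 'cx': 254.22733015870546, 'cy': 193.6227851275023, 'position': [0.3765, -0.0858, 0.9404], 'rotation': [0.0602, -0.0417, -0.7019, 0.7085]}
wrist {'vfov': 65.70646984690485, 'cx': 255.71017548276694, 'cy': 198.46393966233637, 'mount': [[0.0004, 0.9645, 0.2641, 0.0675], [1.0, -0.0006, 0.0006, -0.0005], [0.0007, 0.2641, -0.9645, -0.1421], [0.0, 0.0, 0.0, 1.0]]}
```

View pics/side0.png

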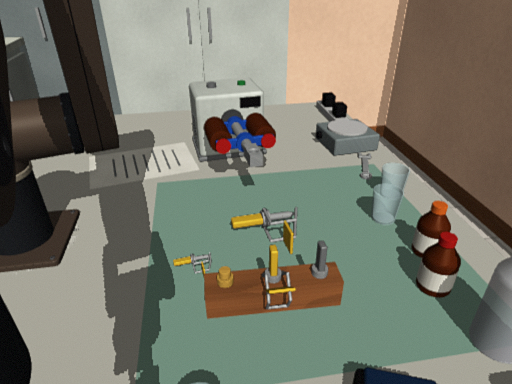

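View pics/top0.png

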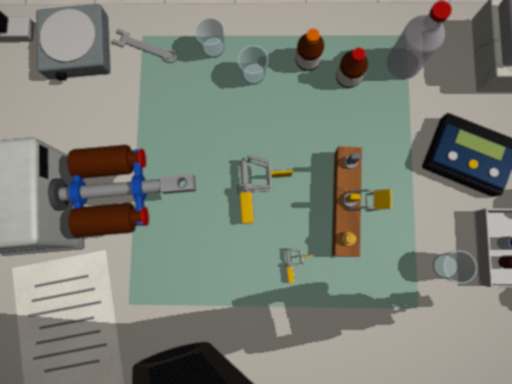

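View pics/wrist0.png

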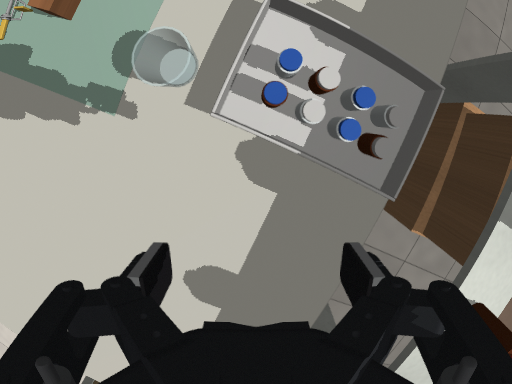

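Run:
```python
import cv2
t=cv2.imread('pics/top0.png');s=cv2.imread('pics/side0.png')
def c(im,x,y,w,h,k,f): cv2.imwrite('pics/'+f,cv2.resize(im[y:y+h,x:x+w],None,fx=k,fy=k,interpolation=cv2.INTER_CUBIC))
c(t,320,140,80,120,5,'t_rack.png');c(t,120,160,90,60,8,'t_shaft.png')
c(s,190,220,160,100,5,'s_rack.png');c(s,190,90,100,80,7,'s_shaft.png')
```

```text
(no output)
```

View pics/t_rack.png

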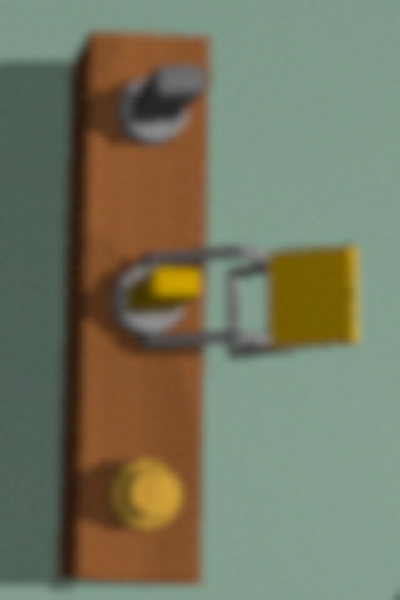

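View pics/t_shaft.png

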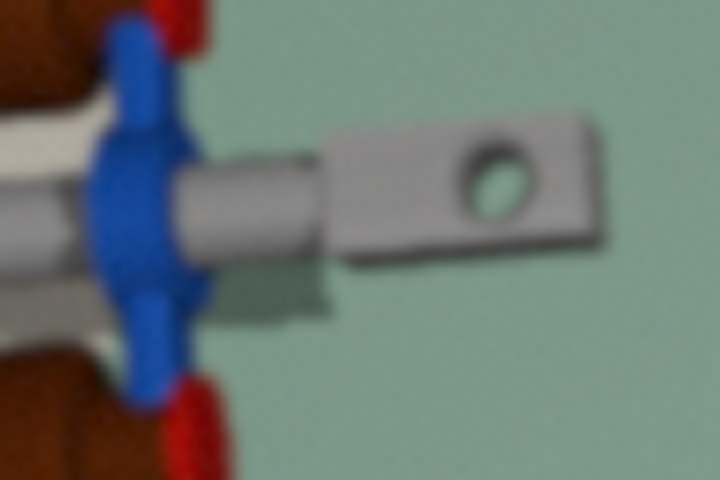

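View pics/s_rack.png

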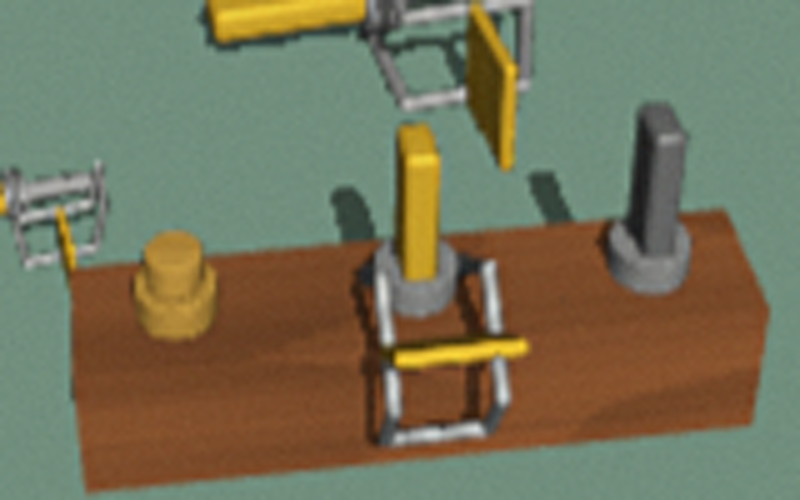

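View pics/s_shaft.png

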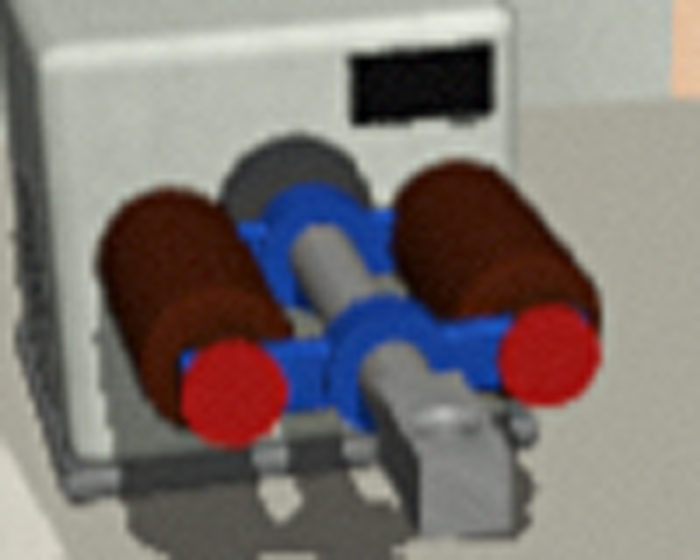

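```bash
cat >> h.py <<'E'
import json
class Cam: pass
def cam(n):
    d=read_camera(n) if n!='wrist' else None
def ray(d,px):
    f=192/np.tan(np.radians(d['vfov'])/2)
    v=R.from_quat(d['rotation']).apply([(px[0]-d['cx'])/f,-(px[1]-d['cy'])/f,-1.0]) if np.size(d['rotation'])==4 else d['rotation']@np.array([(px[0]-d['cx'])/f,-(px[1]-d['cy'])/f,-1.0])
    return np.array(d['position']),v/np.linalg.norm(v)
def wray(d,s,px):
    f=192/np.tan(np.radians(d['vfov'])/2)
    u=np.array([px[0]-d['cx'],px[1]-d['cy']]);r=np.hypot(*u);th=r/f
    c=np.array([np.sin(th)*u[0]/r,-np.sin(th)*u[1]/r,-np.cos(th)])
    M=np.array(d['mount']);Rt=R.from_quat(s['tcp_rot'])
    return Rt.apply(M[:3,3])+s['eef_pos'],Rt.apply(M[:3,:3]@c)
def tri(*rs):
    A=0;b=0
    for p,v in rs:
        P=np.eye(3)-np.outer(v,v);A=A+P;b=b+P@p
    x=np.linalg.solve(A,b);return x.round(4),[round(float(np.linalg.norm((np.eye(3)-np.outer(v,v))@(x-p))*1000),1) for p,v in rs]
def atz(r,z): p,v=r;return (p+v*(z-p[2])/v[2]).round(4)
E
python3 - <<'E'
from h import *
t=read_camera('top');s=read_camera('side')
for n,a,b in [('lock tab top',(355.4,196),(273.6,248.2)),('plain tab',(356.6,156),(322.2,244)),('hole',(182.2,182.5),(253.7,149.3)),
 ('shaft end L(+x)',(120+583/8,160+115/8),(190+512/7,90+435/7)),('shaft end R',(120+598/8,160+240/8),(190+422/7,90+448/7))]:
    print(n,tri(ray(t,a),ray(s,b)))
print('hole@135',atz(ray(t,(182.2,182.5)),.135),atz(ray(s,(253.7,149.3)),.135))
print('shaft back corners',[atz(ray(t,(120+x/8,160+y/8)),.135) for x,y in [(325,130),(340,252),(583,115),(598,240)]])
print('rack edges', [atz(ray(t,(320+x/5,140+y/5)),.056) for x,y in [(92,38),(208,38),(200,578),(75,578)]])
print('plate',[atz(ray(t,(320+x/5,140+y/5)),.09) for x,y in [(270,255),(355,248),(357,342),(272,345)]])
print('tab lock at .12',atz(ray(t,(355.4,196)),.12),'collar', atz(ray(t,(320+150/5,140+298/5)),.069), 'plain collar',atz(ray(t,(320+155/5,140+105/5)),.069))
E
```

```text
lock tab top (array([ 0.4932, -0.2586,  0.12  ]), [0.7, 0.7])
plain tab (array([ 0.5719, -0.2626,  0.1207]), [0.8, 0.8])
hole (array([0.5145, 0.0735, 0.1399]), [1.4, 1.4])
shaft end L(+x) (array([0.5316, 0.0534, 0.1403]), [2.6, 2.6])
shaft end R (array([0.5015, 0.0488, 0.1404]), [2.7, 2.7])
hole@135 [0.514  0.0745 0.135 ] [0.5176 0.0845 0.135 ]
shaft back corners [array([0.5259, 0.1167, 0.135 ]), array([0.4962, 0.1118, 0.135 ]), array([0.53  , 0.0545, 0.135 ]), array([0.4996, 0.0499, 0.135 ])]
rack edges [array([ 0.6045, -0.2386,  0.056 ]), array([ 0.6047, -0.2873,  0.056 ]), array([ 0.3791, -0.2785,  0.056 ]), array([ 0.3786, -0.2279,  0.056 ])]
plate [array([ 0.5071, -0.302 ,  0.09  ]), array([ 0.5102, -0.3358,  0.09  ]), array([ 0.4724, -0.3353,  0.09  ]), array([ 0.4709, -0.3017,  0.09  ])]
tab lock at .12 [ 0.4925 -0.2585  0.12  ] collar [ 0.4922 -0.2581  0.069 ] plain collar [ 0.5728 -0.2618  0.069 ]
```

```bash
cat >> h.py <<'E'
def goal(pos,hd):
    s=get_state();T=R.from_quat(s['tcp_rot'])
    h=np.radians(hd)
    G=R.from_matrix(np.array([[np.cos(h),np.sin(h),0],[np.sin(h),-np.cos(h),0],[0,0,-1]]))
    print('turn',(T.inv()*G).as_rotvec().round(4).tolist(),'shift',T.inv().apply(np.array(pos)-s['eef_pos']).round(4).tolist())
E
python3 - <<'E'
from h import *
goal([.492,-.258,.24],87.6)
E
```

```text
turn [-0.0009, -0.0008, -1.1091] shift [0.3441, -0.2386, -0.009]
```

Emit:
arm_command(
  steps=[
    [[0, 0, -0.15], [0.05, -0.035, -0.01], 1],
    [[0, 0, -0.33], [0.1, -0.07, -0.01], 1],
    [[0, 0, -0.5], [0.15, -0.105, -0.01], 1],
    [[0, 0, -0.67], [0.2, -0.14, -0.01], 1],
    [[0, 0, -0.84], [0.25, -0.175, -0.01], 1],
    [[0, 0, -1.0], [0.3, -0.21, -0.01], 0.6],
    [[0, 0, -1.109], [0.344, -0.239, -0.01], 0.6],
    [[0, 0, -1.109], [0.344, -0.239, -0.01], 0.6],
    [[0, 0, -1.109], [0.344, -0.239, -0.01], 0.6],
  ],
)

```text
time: 1.38
eef_pos: [0.4916, -0.2578, 0.2409]
tcp_rot: [0.722, 0.692, 0.0, -0.0]
contact_force: [0.2, 0.3, -0.4]
opening: 0.804
```

Run:
```python
from h import *
s=get_state();print(s['time'],s['eef_pos'],s['opening'],s['qpos'])
d=save('wrist','w1.png')
import pickle;pickle.dump((s,d),open('w1.pkl','wb'))
cv2.imwrite('pics/w1b.png',cv2.resize(d['frame'][:,:,::-1],None,fx=1.55,fy=1.55,interpolation=cv2.INTER_CUBIC))
```

```text
1.375 [ 0.49164027 -0.25784294  0.24093782] 0.8039189342538351 [-6.65851022e-01  1.52221992e-02  1.86324977e+00  1.46359625e-04
  1.26400876e+00 -6.23751057e-01]
```

View pics/w1b.png

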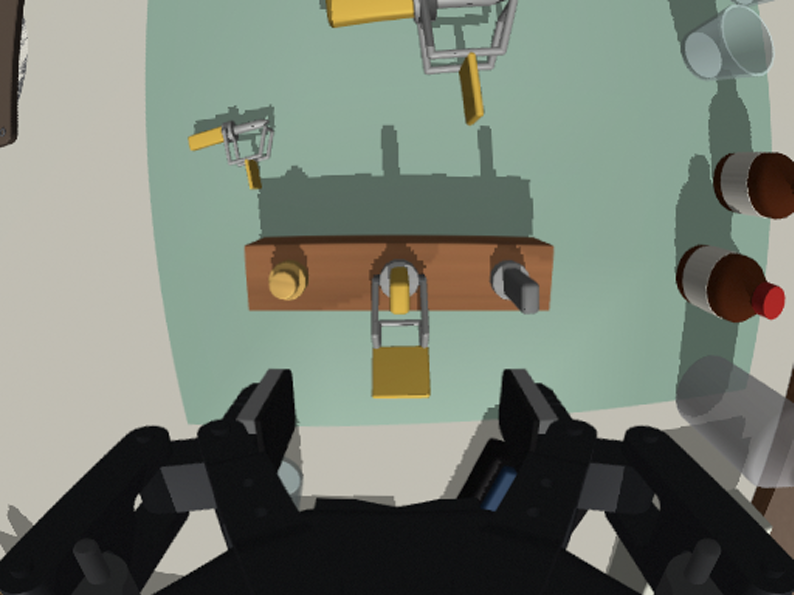

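Run:
```python
from h import *
i=cv2.imread('pics/w1.png');cv2.imwrite('pics/w1c.png',cv2.resize(i[150:265,225:295],None,fx=6,fy=5,interpolation=cv2.INTER_CUBIC)) if 0 else cv2.imwrite('pics/w1c.png',cv2.resize(i[155:260,155:365],None,fx=3.8,fy=3.8,interpolation=cv2.INTER_CUBIC))
```

```text
(no output)
```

View pics/w1c.png

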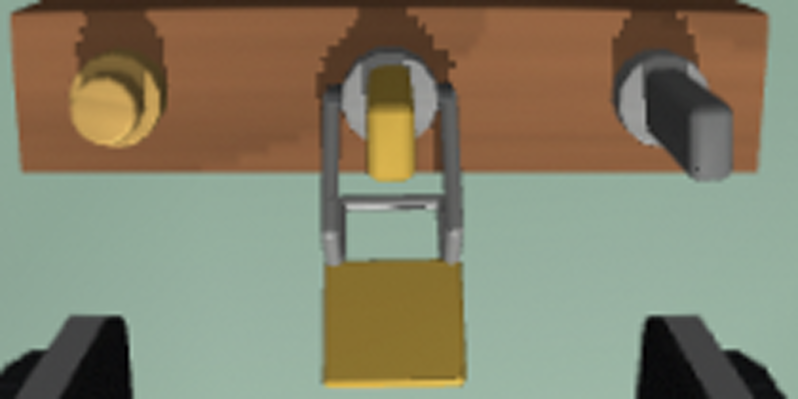

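Run:
```python
from h import *
import pickle
s,d=pickle.load(open('w1.pkl','rb'))
t=read_camera('top');sd=read_camera('side')
w=lambda x,y: wray(d,s,(155+x/3.8,155+y/3.8))
print('tab',tri(w(391,144),ray(t,(355.4,196)),ray(sd,(273.6,248.2))),atz(w(391,144),.12))
print('collar',atz(w(390,98),.069))
print('plain tab',atz(w(711,145),.12),'plain collar',atz(w(663,100),.069))
c=[w(328,262),w(460,262),w(465,384),w(323,384)]
print('plate z.09',[atz(x,.09) for x in c])
print('rack front',atz(w(22,172),.056),atz(w(760,172),.056))
```

```text
tab (array([ 0.4935, -0.2579,  0.1193]), [0.9, 1.2, 0.5]) [ 0.494  -0.2569  0.12  ]
collar [ 0.4941 -0.2563  0.069 ]
plain tab [ 0.5731 -0.2603  0.12  ] plain collar [ 0.5732 -0.2598  0.069 ]
plate z.09 [array([ 0.4752, -0.2973,  0.09  ]), array([ 0.5116, -0.2989,  0.09  ]), array([ 0.5124, -0.3366,  0.09  ]), array([ 0.4715, -0.3348,  0.09  ])]
rack front [ 0.3787 -0.277   0.056 ] [ 0.6086 -0.2866  0.056 ]
```

Run:
```python
from h import *
goal([.4937,-.2575,.087],87.6)
```

```text
turn [-0.0006, -0.0009, -0.0024] shift [0.0013, 0.0026, 0.1539]
```

Emit:
arm_command(
  steps=[
    [[0, 0, -0.002], [0.001, 0.003, 0.04], 0.6],
    [[0, 0, -0.002], [0.001, 0.003, 0.08], 0.6],
    [[0, 0, -0.002], [0.001, 0.003, 0.12], 0.6],
    [[0, 0, -0.002], [0.001, 0.003, 0.145], 0.6],
    [[0, 0, -0.002], [0.001, 0.003, 0.154], 0.6],
    [[0, 0, -0.002], [0.001, 0.003, 0.154], 0.6],
    [[0, 0, -0.002], [0.001, 0.003, 0.154], 0.6],
  ],
  force=60,
)

```text
time: 2.4
eef_pos: [0.4949, -0.2588, 0.0885]
tcp_rot: [0.722, 0.692, 0.0, 0.001]
contact_force: [-0.1, -0.1, -0.5]
opening: 0.801
```

Run:
```python
from h import *
s=get_state();print(s['time'],s['eef_pos'],s['opening'],s['contact_force'])
d=save('wrist','w2.png')
goal([.4937,-.2575,.087],87.6)
cv2.imwrite('pics/w2b.png',cv2.resize(d['frame'][100:384,80:450,::-1],None,fx=2,fy=2,interpolation=cv2.INTER_CUBIC))
```

```text
2.4 [ 0.49490506 -0.25884146  0.08847501] 0.8005235437455783 [-0.08852162 -0.06923724 -0.45066162]
turn [0.0018, 0.0008, -0.0008] shift [0.0012, -0.0013, 0.0016]
```

View pics/w2b.png

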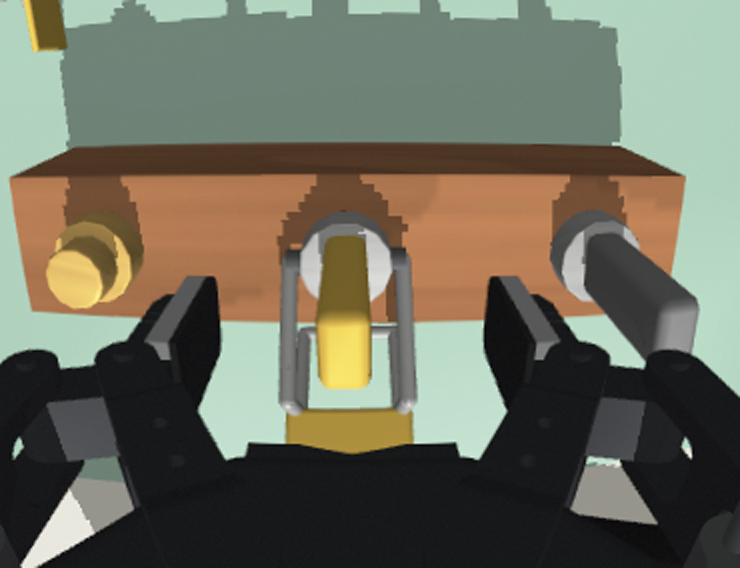

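Emit:
arm_command(
  steps=[
    [[0, 0, 0], [0.001, -0.001, 0.0015], 0.2],
    [[0, 0, 0], [0.001, -0.001, 0.0015], -0.5],
    [[0, 0, 0], [0.001, -0.001, 0.0015], -1],
    [[0, 0, 0], [0.001, -0.001, 0.0015], -1],
    [[0, 0, 0], [0.001, -0.001, 0.0015], -1],
    [[0, 0, 0], [0.001, -0.001, 0.0015], -1],
    [[0, 0, 0], [0.001, -0.001, 0.0015], -1],
  ],
  force=60,
)

```text
time: 3.32
eef_pos: [0.4941, -0.2577, 0.0872]
tcp_rot: [0.722, 0.692, 0.0, 0.001]
contact_force: [-0.6, 0.5, 1.0]
opening: 0.131
```

Run:
```python
from h import *
s=get_state();print(s['time'],s['eef_pos'],s['opening'],s['contact_force'])
d=save('wrist','w3.png')
goal([.4937,-.2575,.217],87.6)
cv2.imwrite('pics/w3b.png',cv2.resize(d['frame'][100:384,80:450,::-1],None,fx=2,fy=2,interpolation=cv2.INTER_CUBIC))
```

```text
3.325 [ 0.49412408 -0.25765721  0.08721039] 0.130807542442718 [-0.60772863  0.54563589  0.97201405]
turn [0.0019, 0.0008, -0.0008] shift [0.0001, -0.0002, -0.1298]
```

View pics/w3b.png

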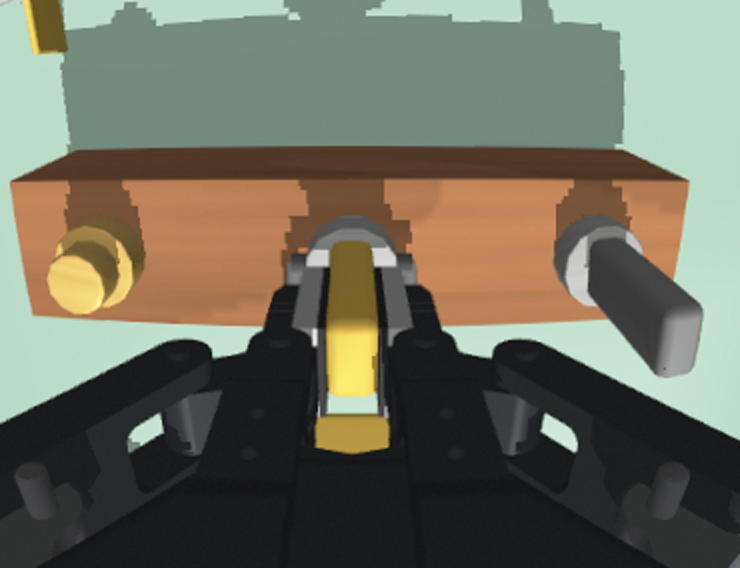

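Emit:
arm_command(
  steps=[
    [[0, 0, 0], [0, 0, -0.03], -1],
    [[0, 0, 0], [0, 0, -0.06], -1],
    [[0, 0, 0], [0, 0, -0.11], -1],
    [[0, 0, 0], [0, 0, -0.16], -1],
    [[0, 0, 0], [0, 0, -0.17], -1],
  ],
)

```text
time: 4.0
eef_pos: [0.4952, -0.2587, 0.2614]
tcp_rot: [0.722, 0.692, 0.001, 0.005]
contact_force: [0.2, 0.0, -1.8]
opening: 0.128
```

Run:
```python
from h import *
s=get_state();print(s['time'],s['eef_pos'],s['opening'],s['contact_force'])
save('side','s2.png');save('top','t2.png')
goal([.513,.01,.255],95.5)
```

```text
4.0 [ 0.49521312 -0.25870578  0.26135093] 0.12835753359141017 [ 0.1999688   0.00644257 -1.8084768 ]
turn [0.0032, 0.0021, -0.1386] shift [0.2683, 0.0076, 0.0023]
```

View pics/s2.png

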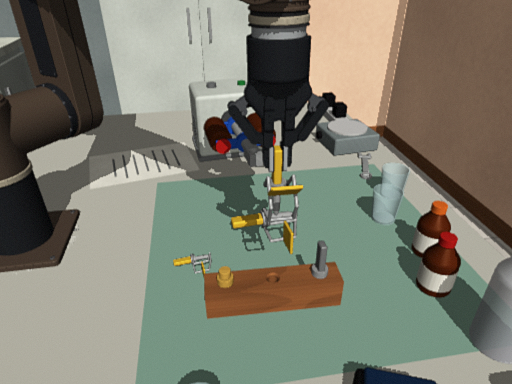

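Emit:
arm_command(
  steps=[
    [[0, 0, -0.03], [0.04, 0.001, 0], -1],
    [[0, 0, -0.06], [0.1, 0.003, 0], -1],
    [[0, 0, -0.1], [0.16, 0.005, 0], -1],
    [[0, 0, -0.138], [0.22, 0.007, 0], -1],
    [[0, 0, -0.138], [0.26, 0.008, 0], -1],
    [[0, 0, -0.138], [0.268, 0.008, 0], -1],
    [[0, 0, -0.138], [0.268, 0.008, 0], -1],
  ],
)

```text
time: 4.97
eef_pos: [0.5126, 0.0097, 0.2551]
tcp_rot: [0.672, 0.74, -0.001, 0.0]
contact_force: [0.7, -0.8, -1.6]
opening: 0.133
```

Run:
```python
from h import *
import pickle
s=get_state();print(s['time'],s['eef_pos'],s['opening'],s['contact_force'])
d=save('wrist','w4.png');pickle.dump((s,d),open('w4.pkl','wb'))
save('side','s4.png')
cv2.imwrite('pics/w4b.png',cv2.resize(d['frame'][:,:,::-1],None,fx=1.55,fy=1.55,interpolation=cv2.INTER_CUBIC))
cv2.imwrite('pics/w4c.png',cv2.resize(d['frame'][90:250,170:340,::-1],None,fx=3.5,fy=3.5,interpolation=cv2.INTER_CUBIC))
```

```text
4.975 [0.51255008 0.00974841 0.25508441] 0.13293796155367715 [ 0.7333704  -0.83577096 -1.61732564]
```

View pics/w4b.png

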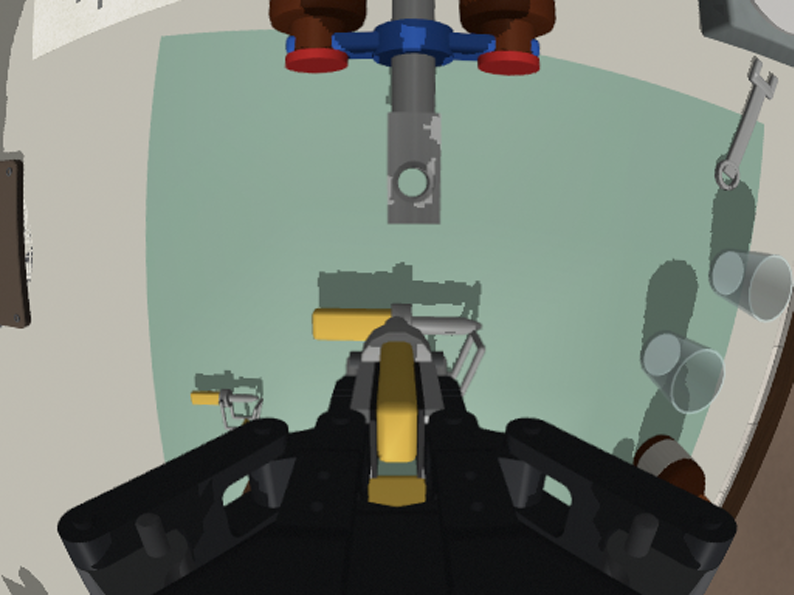

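View pics/w4c.png

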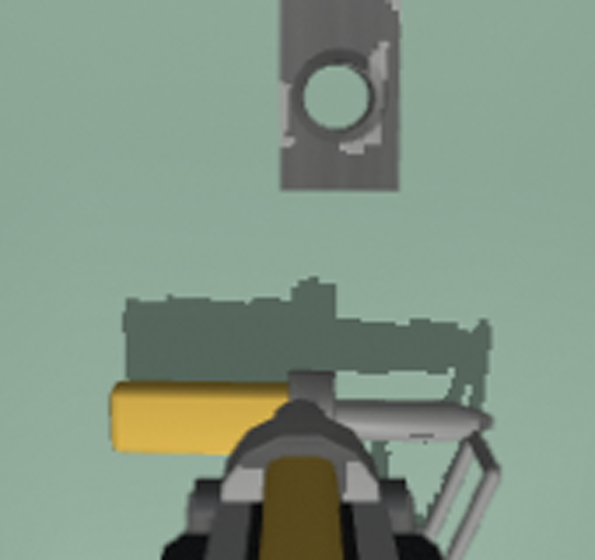

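View pics/s4.png

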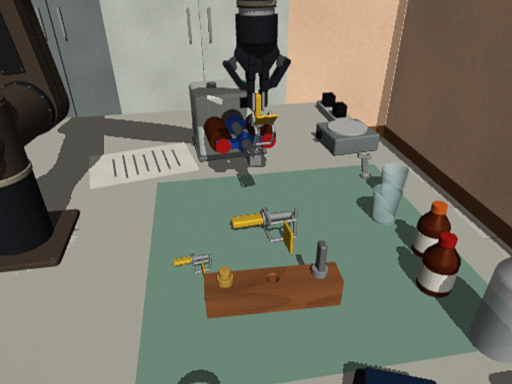

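Run:
```python
from h import *
import pickle
s,d=pickle.load(open('w4.pkl','rb'))
t=read_camera('top');sd=read_camera('side')
w=lambda x,y: wray(d,s,(170+x/3.5,90+y/3.5))
h=w(338,97.5)
print(tri(h,ray(t,(182.2,182.5))),tri(h,ray(t,(182.2,182.5)),ray(sd,(253.7,149.3))),[atz(h,z) for z in(.135,.138,.140)])
e=[atz(w(x,190),.135) for x in (280,400)];print(e)
v=e[1]-e[0];print('end normal heading',np.degrees(np.arctan2(v[1],v[0]))+90)
ww=lambda x,y: wray(d,s,(x/1.55,y/1.55))
for a,b in [((387,112),(388,223)),((439.5,112),(440,223))]:
    p,q=atz(ww(*a),.135),atz(ww(*b),.135);print(p,q,np.degrees(np.arctan2(*(p-q)[1::-1])))
# tip of pin
f=192/np.tan(np.radians(d['vfov'])/2)
T=R.from_quat(s['tcp_rot']);M=np.array(d['mount'])
def proj(P):
    c=np.linalg.inv(M)@np.append(T.inv().apply(np.array(P)-s['eef_pos']),1);th=np.arctan2(np.hypot(c[0],c[1]),-c[2]);u=np.array([c[0],-c[1]])/np.hypot(c[0],c[1])*th*f;return u+[d['cx'],d['cy']]
e=s['eef_pos']
print('tab top expected', proj(e+[0,0,.033])*1.55,'tip',proj(e-[0,0,.077])*1.55)
```

```text
(array([0.5169, 0.0787, 0.1155]), [0.5, 0.5]) (array([0.5152, 0.0766, 0.1379]), [2.3, 3.0, 1.4]) [array([0.5158, 0.0789, 0.135 ]), array([0.5157, 0.0789, 0.138 ]), array([0.5156, 0.0789, 0.14  ])]
[array([0.5036, 0.0542, 0.135 ]), array([0.5337, 0.0573, 0.135 ])]
end normal heading 95.88016252588262
[0.4972 0.1178 0.135 ] [0.5039 0.0546 0.135 ] 96.05147523118748
[0.5265 0.1209 0.135 ] [0.5333 0.0576 0.135 ] 96.13148297782814
tab top expected [394.74309036 440.45536658] tip [395.49554919 322.24141544]
```

Run:
```python
from h import *
goal([.515,.0772,.222],96)
```

```text
turn [0.0021, 0.0024, -0.0113] shift [0.0684, 0.008, 0.0346]
```

Emit:
arm_command(
  steps=[
    [[0.002, 0.002, -0.011], [0.03, 0.004, 0.0], -1],
    [[0.002, 0.002, -0.011], [0.06, 0.008, 0.01], -1],
    [[0.002, 0.002, -0.011], [0.0685, 0.008, 0.025], -1],
    [[0.002, 0.002, -0.011], [0.0685, 0.008, 0.0345], -1],
    [[0.002, 0.002, -0.011], [0.0685, 0.008, 0.0345], -1],
    [[0.002, 0.002, -0.011], [0.0685, 0.008, 0.0345], -1],
  ],
)

```text
time: 5.92
eef_pos: [0.5153, 0.0765, 0.2225]
tcp_rot: [0.67, 0.743, 0.0, 0.0]
contact_force: [0.7, -0.3, -1.2]
opening: 0.131
```

Run:
```python
from h import *
import pickle
s=get_state();print(s['time'],s['eef_pos'],s['opening'],s['contact_force'])
d=save('wrist','w5.png');pickle.dump((s,d),open('w5.pkl','wb'))
a=save('side','s5.png');b=save('top','t5.png')
goal([.515,.0772,.222],96)
cv2.imwrite('pics/w5c.png',cv2.resize(d['frame'][120:300,170:340,::-1],None,fx=3.3,fy=3.3,interpolation=cv2.INTER_CUBIC))
cv2.imwrite('pics/s5c.png',cv2.resize(a['frame'][80:180,190:320,::-1],None,fx=6,fy=6,interpolation=cv2.INTER_CUBIC))
cv2.imwrite('pics/t5c.png',cv2.resize(b['frame'][120:240,120:260,::-1],None,fx=5,fy=5,interpolation=cv2.INTER_CUBIC))
```

```text
5.925 [0.515302   0.07647946 0.22245044] 0.1312124405825563 [ 0.69074605 -0.30811741 -1.16473532]
turn [0.0014, 0.0006, -0.001] shift [0.0004, -0.0004, 0.0008]
```

View pics/w5c.png

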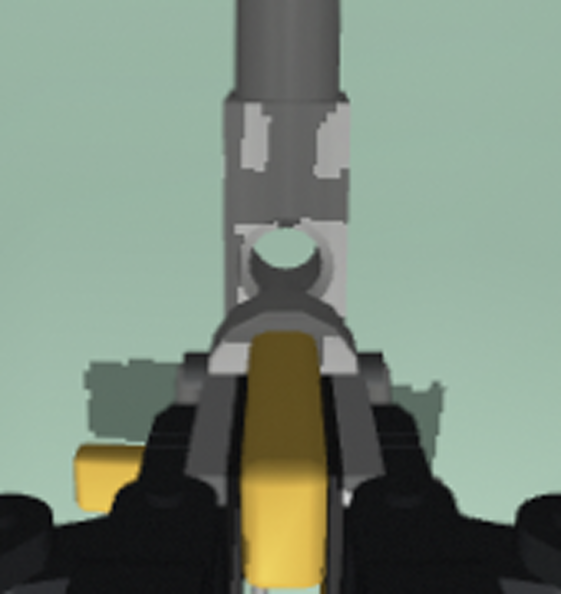

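View pics/s5c.png

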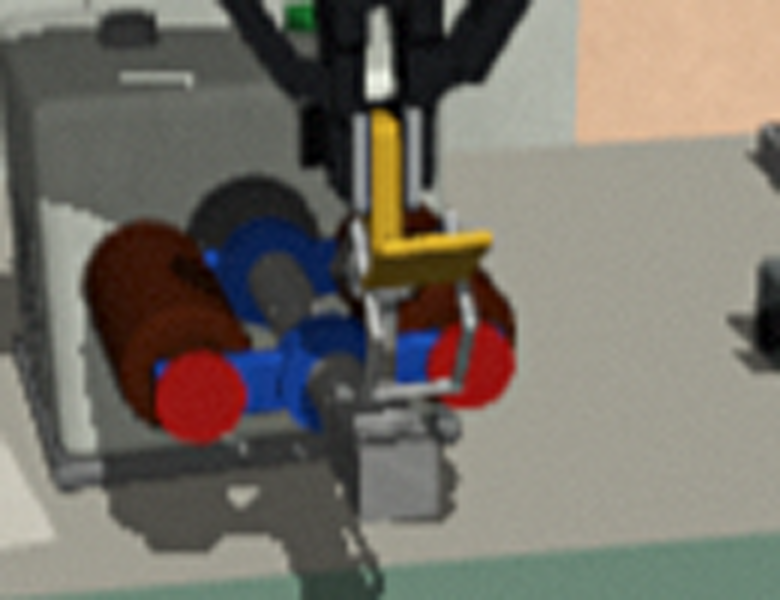

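View pics/t5c.png

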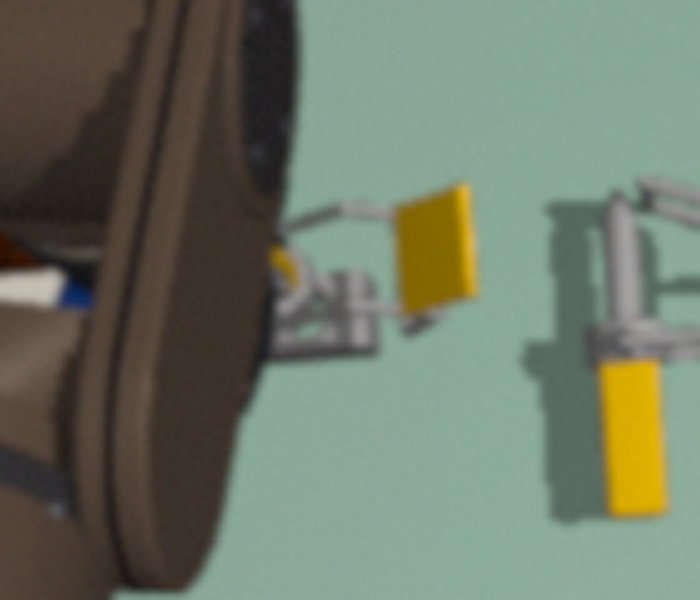

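```bash
cat >> h.py <<'E'
def proj(d,s,P):
    f=192/np.tan(np.radians(d['vfov'])/2);T=R.from_quat(s['tcp_rot']);M=np.array(d['mount'])
    c=np.linalg.inv(M)@np.append(T.inv().apply(np.array(P)-s['eef_pos']),1);th=np.arctan2(np.hypot(c[0],c[1]),-c[2]);u=np.array([c[0],-c[1]])/np.hypot(c[0],c[1])*th*f;return u+[d['cx'],d['cy']]
E
python3 - <<'E'
from h import *
import pickle
s,d=pickle.load(open('w5.pkl','rb'));e=s['eef_pos']
c=lambda P:((proj(d,s,P)-[170,120])*3.3).round(0)
T=R.from_quat(s['tcp_rot'])
print('tip',c(e-[0,0,.077]),'tabtop',c(e+[0,0,.033]), 'tab top corners',[c(e+[0,0,.033]+T.apply([x,y,0])) for x,y in((.01,.006),(.01,-.006),(-.01,.006),(-.01,-.006))])
for o in ([0,0],[0,.002],[0.001,.002]):
  h=np.array([e[0]+o[0],e[1]+o[1],.135])
  print(o,'mouth',c(h),'rim top/bot',c(h+T.apply([.012,0,0])),c(h-T.apply([.012,0,0])),'L/R',c(h-T.apply([0,.012,0])),c(h+T.apply([0,.012,0])),'hole bottom front/back',c(h+T.apply([.009,0,0.030])),c(h+T.apply([-.009,0,0.03])))
print('shaft end z', c(e-T.apply([.024,0,0])*1-[0,0,e[2]-.135]))
print([c(np.array([x,y,.135])) for x,y in((.4972,.1178),(.5265,.1209))])
E
python3 - <<'E'
import cv2
i=cv2.imread('pics/w5.png');cv2.imwrite('pics/w5d.png',cv2.resize(i[175:245,225:290],None,fx=9,fy=8.5,interpolation=cv2.INTER_CUBIC))
E
```

```text
tip [281. 290.] tabtop [280. 541.] tab top corners [array([328., 474.]), array([232., 474.]), array([325., 604.]), array([235., 604.])]
[0, 0] mouth [281. 278.] rim top/bot [281. 230.] [281. 324.] L/R [231. 278.] [330. 278.] hole bottom front/back [281. 215.] [281. 278.]
[0, 0.002] mouth [281. 270.] rim top/bot [281. 222.] [281. 317.] L/R [232. 270.] [331. 270.] hole bottom front/back [282. 207.] [282. 271.]
[0.001, 0.002] mouth [286. 270.] rim top/bot [286. 222.] [285. 317.] L/R [236. 270.] [335. 270.] hole bottom front/back [285. 208.] [285. 272.]
shaft end z [281. 369.]
[array([222., 102.]), array([348., 102.])]
```

View pics/w5d.png

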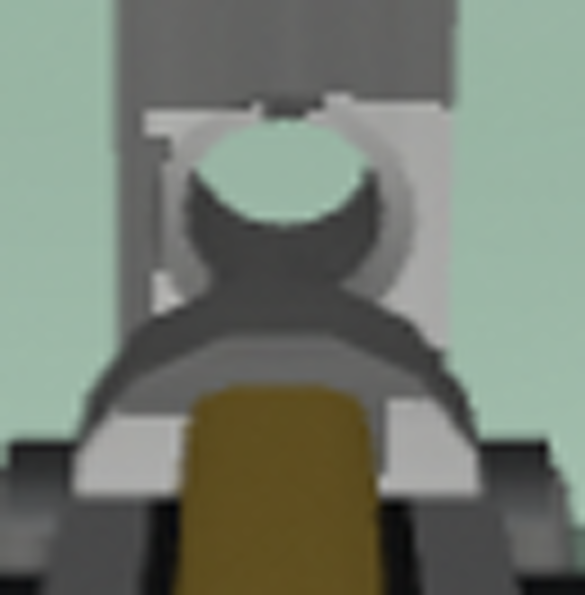

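Emit:
arm_command(
  steps=[
    [[0.001, 0, 0], [0.0005, 0.0002, 0.008], -1],
    [[0.001, 0, 0], [0.0005, 0.0002, 0.016], -1],
    [[0.001, 0, 0], [0.0005, 0.0002, 0.024], -1],
    [[0.001, 0, 0], [0.0005, 0.0002, 0.03], -1],
    [[0.001, 0, 0], [0.0005, 0.0002, 0.03], -1],
  ],
)

```text
time: 6.7
eef_pos: [0.5151, 0.0774, 0.1919]
tcp_rot: [0.669, 0.743, -0.001, -0.0]
contact_force: [-0.2, -0.2, -1.6]
opening: 0.13
```

Run:
```python
from h import *
import pickle
s=get_state();print(s['time'],s['eef_pos'],s['opening'],s['contact_force'])
d=save('wrist','w6.png')
a=save('side','s6.png')
goal([.5155,.077,.166],96)
A=cv2.resize(d['frame'][150:300,185:335,::-1],(400,400),interpolation=cv2.INTER_CUBIC)
B=cv2.resize(a['frame'][90:180,205:295,::-1],(400,400),interpolation=cv2.INTER_CUBIC)
cv2.imwrite('pics/m6.png',np.hstack([A,B]))
```

```text
6.7 [0.51511958 0.07738302 0.19189204] 0.12958468092914524 [-0.22337016 -0.2186869  -1.63121936]
turn [0.0006, 0.0007, -0.0009] shift [-0.0003, -0.0003, 0.0269]
```

View pics/m6.png

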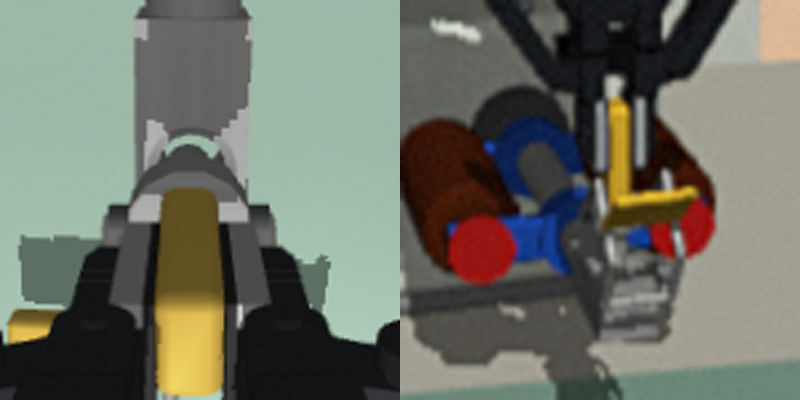

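Emit:
arm_command(
  steps=[
    [[0, 0, 0], [0, 0, 0.008], -1],
    [[0, 0, 0], [0, 0, 0.016], -1],
    [[0, 0, 0], [0, 0, 0.022], -1],
    [[0, 0, 0], [0, 0, 0.0245], -1],
    [[0, 0, 0], [0, 0, 0.0245], -1],
  ],
)

```text
time: 7.42
eef_pos: [0.5156, 0.0773, 0.1681]
tcp_rot: [0.669, 0.743, -0.0, 0.0]
contact_force: [0.1, -0.1, -0.9]
opening: 0.131
```

Emit:
arm_command(
  steps=[
    [[0, 0, 0], [0, 0, 0.0015], -1],
    [[0, 0, 0], [0, 0, 0.003], -1],
    [[0, 0, 0], [0, 0, 0.004], -1],
  ],
)

```text
time: 7.8
eef_pos: [0.516, 0.0774, 0.1662]
tcp_rot: [0.669, 0.743, -0.0, 0.0]
contact_force: [-3.4, 0.1, 9.9]
opening: 0.129
```

Run:
```python
from h import *
s=get_state();print(s['time'],s['eef_pos'],s['opening'],s['contact_force'],s['wrist_torque'])
d=save('wrist','w7.png')
a=save('side','s7.png')
A=cv2.resize(d['frame'][150:300,185:335,::-1],(400,400),interpolation=cv2.INTER_CUBIC)
B=cv2.resize(a['frame'][90:180,205:295,::-1],(400,400),interpolation=cv2.INTER_CUBIC)
cv2.imwrite('pics/m7.png',np.hstack([A,B]))
```

```text
7.8 [0.51595677 0.07736274 0.16617039] 0.12899142327639798 [-3.39641978  0.13349015  9.93390707] [-0.00918049  0.8750937   0.00093187]
```

View pics/m7.png

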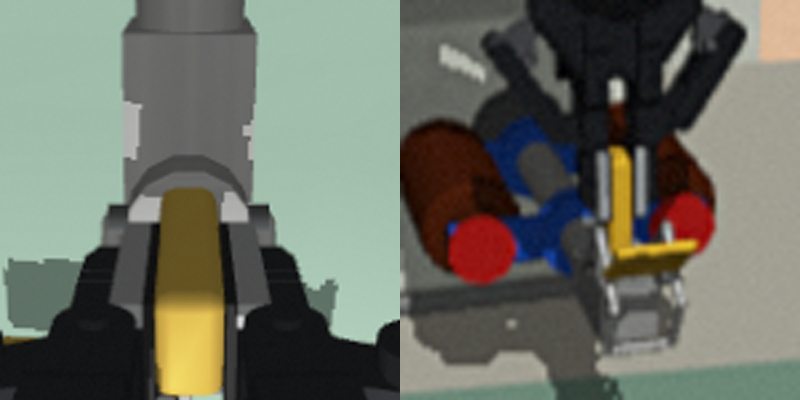

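Emit:
arm_command(
  steps=[
    [[0, 0, 0], [0, 0, -0.0005], -1],
    [[0, 0, 0], [0, 0, -0.0005], 0.3],
    [[0, 0, 0], [0, 0, -0.0005], 0.3],
    [[0, 0, 0], [0, 0, -0.0005], 0.3],
    [[0, 0, 0], [0, 0, -0.0005], 0.3],
    [[0, 0, 0], [0, 0, -0.0005], 0.3],
  ],
)

```text
time: 8.65
eef_pos: [0.5159, 0.0773, 0.1666]
tcp_rot: [0.669, 0.743, -0.0, 0.0]
contact_force: [-0.8, 0.1, -0.0]
opening: 0.648
```

Run:
```python
from h import *
s=get_state();print(s['time'],s['eef_pos'],s['opening'],s['contact_force'],s['wrist_torque'])
d=save('wrist','w8.png')
A=cv2.resize(d['frame'][:,:,::-1],None,fx=1.5,fy=1.5)
cv2.imwrite('pics/w8b.png',A)
```

```text
8.65 [0.5159409  0.07733971 0.16662866] 0.6480021479541892 [-8.22910503e-01  1.29259805e-01 -2.21062558e-04] [-0.02703375  0.02437275  0.01595991]
```

View pics/w8b.png

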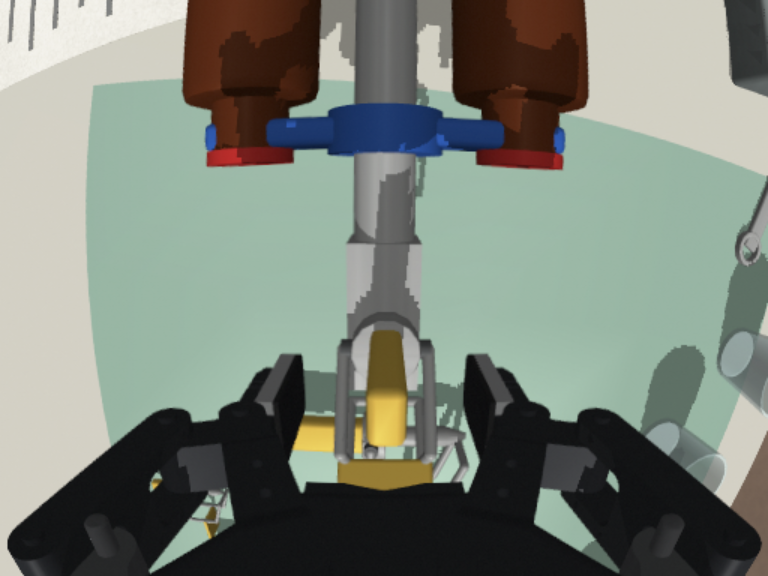

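Emit:
arm_command(
  steps=[
    [[0, 0, 0], [0, 0, -0.02], 0.3],
    [[0, 0, 0], [0, 0, -0.05], 0.3],
    [[0, 0, 0], [0, 0, -0.075], 0.3],
    [[0, 0, 0], [-0.02, 0, -0.08], 0],
    [[0, 0, 0], [-0.045, 0, -0.08], -1],
    [[0, 0, 0], [-0.061, 0, -0.08], -1],
    [[0, 0, 0], [-0.061, 0, -0.08], -1],
    [[0, 0, 0], [-0.061, 0, -0.08], -1],
  ],
)

```text
time: 9.7
eef_pos: [0.5221, 0.0171, 0.2464]
tcp_rot: [0.669, 0.743, -0.0, 0.0]
contact_force: [-0.4, 0.1, -0.7]
opening: 0.002
```

Run:
```python
from h import *
import pickle
s=get_state();print(s['time'],s['eef_pos'],s['opening'],s['contact_force'],s['wrist_torque'])
d=save('wrist','w9.png');pickle.dump((s,d),open('w9.pkl','wb'))
a=save('side','s9.png')
cv2.imwrite('pics/w9c.png',cv2.resize(d['frame'][60:260,150:360,::-1],None,fx=3,fy=3,interpolation=cv2.INTER_CUBIC))
cv2.imwrite('pics/s9c.png',cv2.resize(a['frame'][80:190,190:320,::-1],None,fx=5,fy=5,interpolation=cv2.INTER_CUBIC))
```

```text
9.7 [0.52208463 0.01714488 0.24640974] 0.0023415835881384 [-0.43393417  0.12964151 -0.74001715] [ 0.05235996 -0.01068528 -0.04151171]
```

View pics/w9c.png

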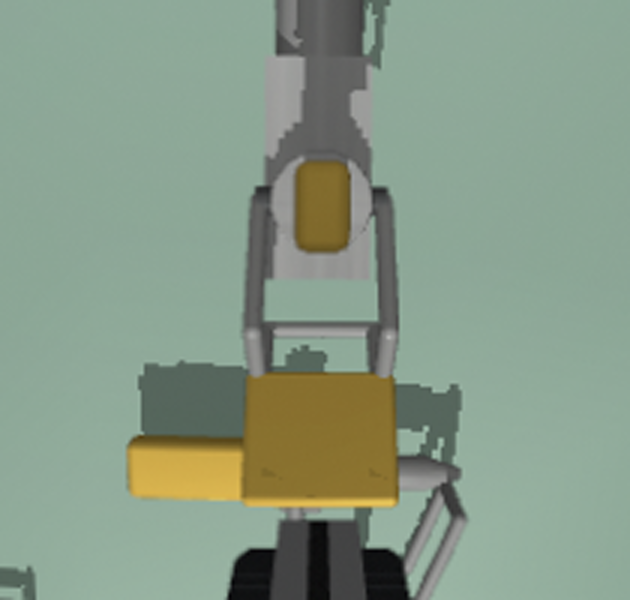

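View pics/s9c.png

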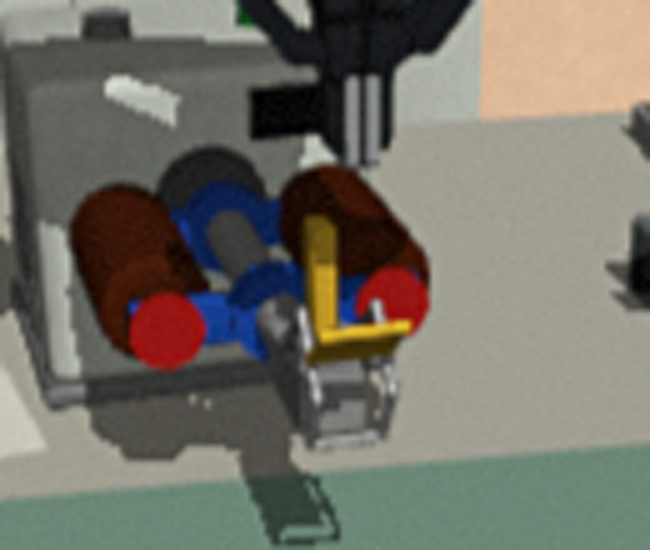

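Run:
```python
from h import *
import pickle
s,d=pickle.load(open('w9.pkl','rb'))
w=lambda x,y: wray(d,s,(150+x/3,60+y/3))
T=R.from_quat(s['tcp_rot'])
rel=lambda P:T.inv().apply(P-s['eef_pos']).round(4)
tab=atz(w(323,208),.199)
print('tab',tab,rel(tab),[rel(atz(w(x,y),.199))[:2] for x,y in((323,162),(323,252))])
for z,p in ((.178,(320,374)),(.15,(320,503)),(.165,(321,438))):
  q=atz(w(*p),z);print('plate',q,rel(q))
# closed wire
```

```text
tab [0.5174 0.0781 0.199 ] [0.0611 0.0017 0.0474] [array([0.0709, 0.0017]), array([0.0517, 0.0017])]
plate [0.5211 0.0375 0.178 ] [0.0204 0.0011 0.0684]
plate [ 0.5258 -0.0062  0.15  ] [-0.0236  0.0013  0.0964]
plate [0.5235 0.0176 0.165 ] [0.0003 0.0015 0.0814]
```

Emit:
arm_command(
  steps=[
    [[0, 0, 0], [0, 0.0015, 0.03], -1],
    [[0, 0, 0], [0, 0.0015, 0.06], -1],
    [[0, 0, 0], [0, 0.0015, 0.07], -1],
    [[0, 0, 0], [0, 0.0015, 0.08], -1],
    [[0, 0, 0], [0, 0.0015, 0.088], -1],
    [[0, 0, 0], [0, 0.0015, 0.096], -1],
    [[0, 0, 0], [0, 0.0015, 0.1], -1],
  ],
)

```text
time: 10.68
eef_pos: [0.5237, 0.0174, 0.1463]
tcp_rot: [0.669, 0.743, -0.0, 0.0]
contact_force: [-0.9, -0.2, -0.3]
opening: -0.002
```

Emit:
arm_command(
  steps=[
    [[0, 0, 0], [0, 0, 0.006], -1],
    [[0, 0, 0], [0, 0, 0.012], -1],
    [[0, 0, 0], [0, 0, 0.018], -1],
    [[0, 0, 0], [0, 0, 0.021], -1],
    [[0, 0, 0], [0, 0, 0.0225], -1],
    [[0, 0, 0], [0, 0, 0.0225], -1],
  ],
)

```text
time: 11.42
eef_pos: [0.5237, 0.0174, 0.1238]
tcp_rot: [0.669, 0.743, -0.0, 0.0]
contact_force: [-0.0, 0.2, 0.5]
opening: 0.002
```

Run:
```python
from h import *
s=get_state();print(s['time'],s['eef_pos'],s['opening'],s['contact_force'],s['wrist_torque'])
d=save('wrist','w10.png');a=save('side','s10.png')
A=cv2.resize(d['frame'][100:300,155:355,::-1],(400,400),interpolation=cv2.INTER_CUBIC)
B=cv2.resize(a['frame'][90:180,205:295,::-1],(400,400),interpolation=cv2.INTER_CUBIC)
cv2.imwrite('pics/m10.png',np.hstack([A,B]))
```

```text
11.425 [0.52369494 0.01740303 0.12381452] 0.0020577786012145258 [-0.04848948  0.24788857  0.48442365] [0.03402495 0.04700809 0.02326314]
```

View pics/m10.png

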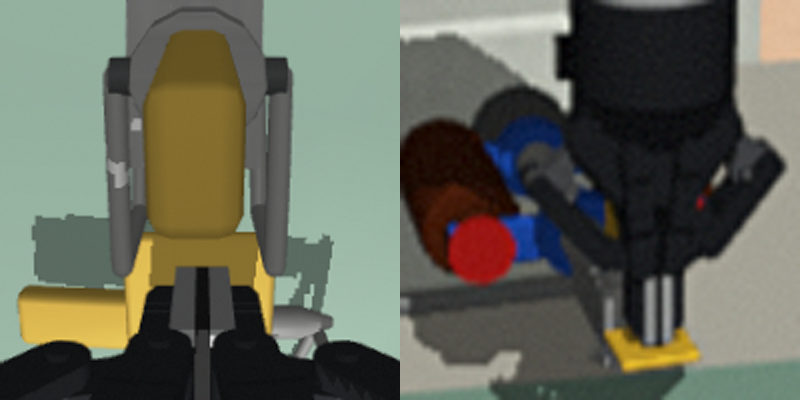

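Emit:
arm_command(
  steps=[
    [[0, 0, 0], [0, 0, 0.0008], -1],
    [[0, 0, 0], [0, 0, 0.0015], -1],
    [[0, 0, 0], [0, 0, 0.0015], -1],
  ],
)

```text
time: 11.9
eef_pos: [0.5238, 0.0174, 0.1225]
tcp_rot: [0.669, 0.743, -0.0, 0.0]
contact_force: [0.8, 0.7, 1.4]
opening: 0.003
```

Emit:
arm_command(
  steps=[
    [[0, 0, 0], [0, 0, 0.001], -1],
    [[0, 0, 0], [0, 0, 0.0015], -1],
    [[0, 0, 0], [0, 0, 0.0015], -1],
  ],
)

```text
time: 12.28
eef_pos: [0.5237, 0.0174, 0.1209]
tcp_rot: [0.669, 0.743, -0.0, 0.0]
contact_force: [-0.0, 0.6, 0.0]
opening: -0.002
```

Run:
```python
from h import *
s=get_state();print(s['time'],s['eef_pos'],s['opening'],s['contact_force'],s['wrist_torque'])
d=save('wrist','w11.png');a=save('side','s11.png')
A=cv2.resize(d['frame'][100:300,155:355,::-1],(400,400),interpolation=cv2.INTER_CUBIC)
B=cv2.resize(a['frame'][90:180,205:295,::-1],(400,400),interpolation=cv2.INTER_CUBIC)
cv2.imwrite('pics/m11.png',np.hstack([A,B]))
```

```text
12.275 [0.52374235 0.01738784 0.12092058] -0.001960158377276829 [-0.00324619  0.63315796  0.02735219] [0.05070417 0.00204169 0.00477677]
```

View pics/m11.png

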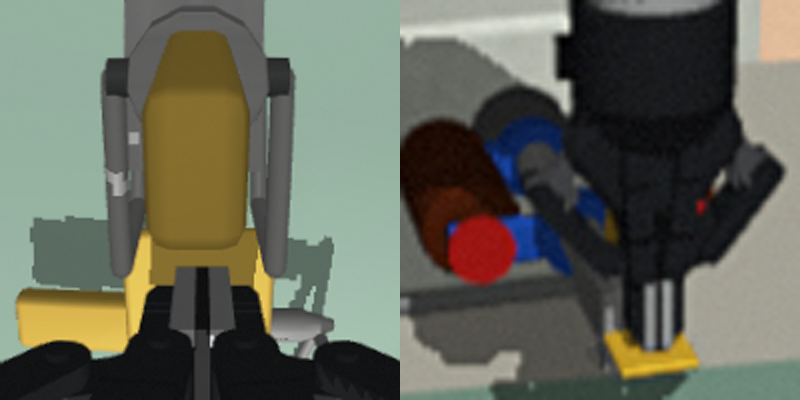

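Emit:
arm_command(
  steps=[
    [[0, 0, 0], [0, 0, 0.001], -1],
    [[0, 0, 0], [0, 0, 0.0018], -1],
    [[0, 0, 0], [0, 0, 0.0018], -1],
  ],
)

```text
time: 12.75
eef_pos: [0.5237, 0.0174, 0.119]
tcp_rot: [0.669, 0.743, -0.0, 0.0]
contact_force: [-0.6, 0.0, 1.0]
opening: -0.001
```

Emit:
arm_command(
  steps=[
    [[0, 0, 0], [0, 0, -0.03], -1],
    [[0, 0, 0], [0, 0, -0.08], -1],
    [[0, 0, 0], [0, 0, -0.12], -1],
    [[0, 0, 0], [0, 0, -0.12], -1],
  ],
)

```text
time: 13.25
eef_pos: [0.526, 0.0171, 0.2437]
tcp_rot: [0.669, 0.743, 0.002, 0.004]
contact_force: [-0.1, -0.7, -0.6]
opening: 0.0
```

Run:
```python
from h import *
import pickle
s=get_state();print(s['time'],s['eef_pos'],s['opening'],s['contact_force'],s['wrist_torque'])
d=save('wrist','w12.png');a=save('side','s12.png');pickle.dump((s,d),open('w12.pkl','wb'))
A=cv2.resize(d['frame'][70:260,160:350,::-1],(400,400),interpolation=cv2.INTER_CUBIC)
B=cv2.resize(a['frame'][90:180,205:295,::-1],(400,400),interpolation=cv2.INTER_CUBIC)
cv2.imwrite('pics/m12.png',np.hstack([A,B]))
```

```text
13.25 [0.52596505 0.01705713 0.24366935] 0.0003619683946304669 [-0.11048921 -0.69084669 -0.57607381] [-0.03825892 -0.01175035  0.07525795]
```

View pics/m12.png

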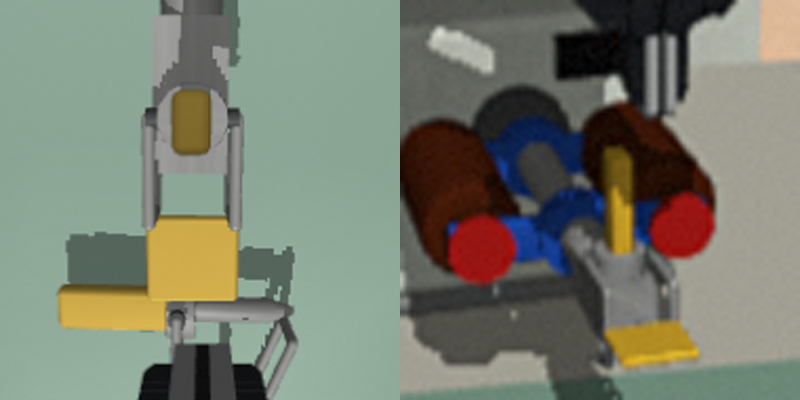

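Emit:
arm_command(
  steps=[
    [[0, 0, 0], [0, 0, 0], -1],
    [[0, 0, 0], [0, 0, 0], -1],
  ],
)

```text
time: 13.6
eef_pos: [0.5227, 0.0175, 0.237]
tcp_rot: [0.669, 0.743, -0.001, -0.001]
contact_force: [0.2, -0.5, -0.7]
opening: 0.002
```

Run:
```python
from h import *
import pickle
s=get_state();print(s['time'],s['eef_pos'],s['tcp_rot'])
d=save('wrist','w13.png');a=save('side','s13.png');t=save('top','t13.png');pickle.dump((s,d,a,t),open('w13.pkl','wb'))
cv2.imwrite('pics/w13c.png',cv2.resize(d['frame'][70:230,180:330,::-1],None,fx=3.7,fy=3.7,interpolation=cv2.INTER_CUBIC))
cv2.imwrite('pics/s13c.png',cv2.resize(a['frame'][110:180,230:295,::-1],None,fx=8,fy=8,interpolation=cv2.INTER_CUBIC))
cv2.imwrite('pics/t13c.png',cv2.resize(t['frame'][150:230,140:240,::-1],None,fx=7,fy=7,interpolation=cv2.INTER_CUBIC))
```

```text
13.6 [0.52267314 0.0175401  0.2370353 ] [ 0.6691362   0.74313838 -0.00104739 -0.00099687]
```

View pics/w13c.png

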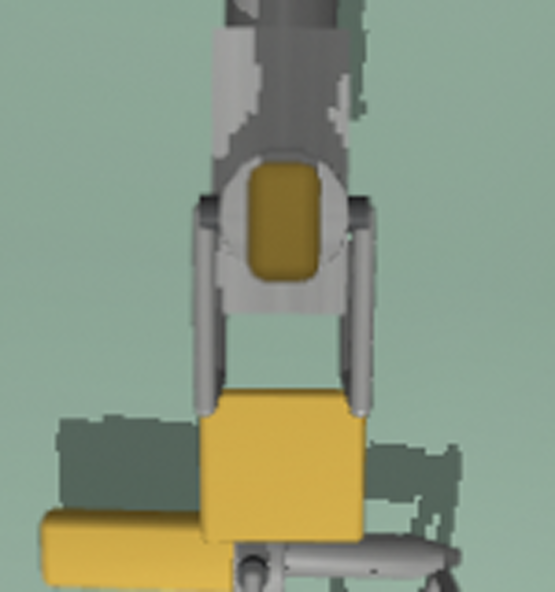

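View pics/s13c.png

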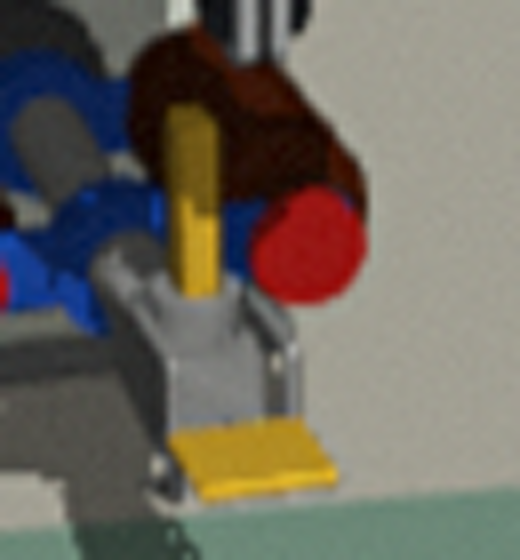

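View pics/t13c.png

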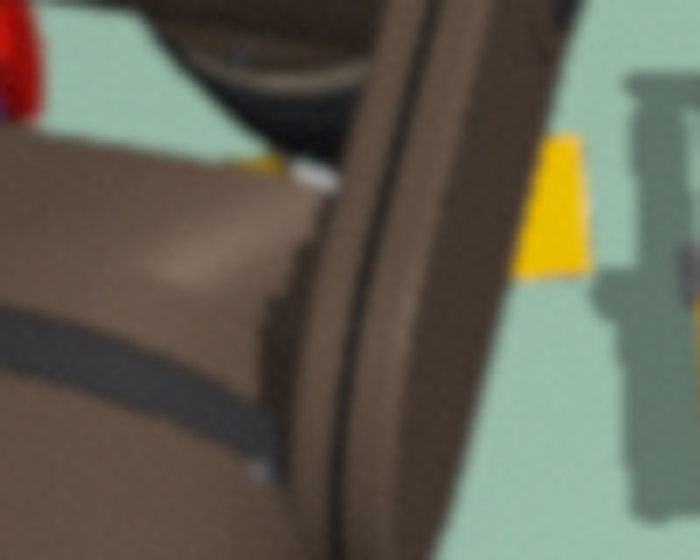

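Run:
```python
from h import *
import pickle
s,d,a,t=pickle.load(open('w13.pkl','rb'))
w=lambda x,y: wray(d,s,(180+x/3.7,70+y/3.7))
sd=lambda x,y: ray(a,(230+x/8,110+y/8))
T=R.from_quat(s['tcp_rot'])
tab=tri(w(284,222),sd(192,108));print('tab',tab,atz(w(284,222),.199))
pl=[tri(w(*p),sd(*q)) for p,q in [((205,392),(168,432)),((362,390),(302,418)),((365,540),(340,474)),((200,540),(207,488))]]
for p in pl:print(p)
for z in (.1235,.12):
  c=[atz(w(*p),z) for p in ((205,392),(362,390),(365,540),(200,540))]
  print(z,'sizes near,right,far,left',[round(float(np.linalg.norm(c[i]-c[(i+1)%4]))*1000,1) for i in range(4)], np.mean(c,0))
  print('dist from tab', np.linalg.norm(np.mean(c,0)[:2]-atz(w(284,222),.199)[:2]))
```

```text
tab (array([0.5176, 0.0783, 0.2005]), [0.4, 0.4]) [0.5172 0.0783 0.199 ]
(array([0.5032, 0.0337, 0.1233]), [0.0, 0.0])
(array([0.5412, 0.0377, 0.1221]), [0.9, 0.9])
(array([0.5455, 0.0009, 0.123 ]), [0.1, 0.1])
(array([ 0.5066, -0.0031,  0.1244]), [1.4, 1.4])
0.1235 sizes near,right,far,left [37.3, 37.4, 40.5, 37.0] [0.523525 0.017425 0.1235  ]
dist from tab 0.061202706231015626
0.12 sizes near,right,far,left [37.7, 38.0, 41.0, 37.5] [0.52365 0.0165  0.12   ]
dist from tab 0.06213567815675628
```

Run:
```python
from h import *
a0=cv2.imread('pics/side0.png').astype(int);a=cv2.imread('pics/s13.png').astype(int)
print('plain pin region diff',np.abs(a0-a)[235:285,305:345].mean())
print(get_state()['contact_force'],get_state()['dq'].round(4)); print(sign_off())
```

```text
plain pin region diff 5.001
[ 0.33222506 -0.38137759  0.04094187] [-0.     -0.0036 -0.0077  0.0001 -0.0014  0.0008]
the job is handed in; nothing more can be done
None
```

I took the lock pin with the yellow tab from the rack and pushed it into the shaft hole with its bail open. It stopped against about 10 N with the gripper at 0.166 m, the height expected for the collar on the shaft. I let go, pressed the thumb plate down with the closed fingers, backed off clear of everything and handed the job in at about 14 s.

**Last checks:**
- **Pin:** The tab's top is 0.200 m up (expected 0.199) and moved less than 0.5 mm while the bail closed, so the pin is upright and seated. It lines up with the shaft in the pictures.
- **Bail:** The thumb plate is level, with its top at 0.122–0.124 m (closed should be 0.1235) and 61 mm out from the pin.
- **Plain pin:** It stood in the rack in every side picture I looked at. In the final one I only compared pixels in its area and found little change.

**Disagreements:**
- **Bail stop:** I never felt a clear stop while pressing. The fingertips went 4.5 mm below the plate's closed height at about 1 N. The pin may have rocked slightly and settled back, as the pictures afterwards show it upright.
- **Hole position:** The top and wrist cameras disagreed on the hole by about 4 mm. I went with the wrist view relative to the pin, and it went in without side force.

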